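# Cap the two chip magazines

### The job

Close the two chip magazines in the dock: each loose end cap fits only one of them, so find out by trying which goes where, then push each cap along its lane, flat on the lane floor, fully home over its magazine until the spring pawl clicks in behind it. Leave the other things on the bench where they are.

Things in the scene. Friction and masses are not known exactly. Their poses are not given: they have to be found in the camera images.
- dock: Fixed aluminium plate 265 x 250 x 8 mm on the bench; origin at bench height on its mid line, +x = the way caps are pushed in, +y = its left. Plate from x = -105 to +160 mm. Two lanes along x, left at y = +60, right at y = -60; their floor is the plate's top. Walls 18 mm high above it, 61.5 mm apart from x = -30 to +62, flare to 80 mm apart at x = -85; before that the floor is open.
- left_home (a point): Where the origin of a cap lies when it is fully home in the left lane (on the lane floor, dock x = +37, y = +60 mm); axes as the dock's. A cap of the wrong size stops dead about 40 mm short of this, with its front edge against the magazine's end.
- right_home (a point): The same for the right lane (dock x = +37, y = -60 mm).
- left_mouth (a point): Good place to set a cap's origin down in the left lane: on the lane floor (dock x = -80, y = +60 mm), 117 mm before home. The cap's front is then between the flared walls with about 5 mm to spare on either side, its rear near the plate's front edge. Lanes and pawls are smooth and slippery.
- right_mouth (a point): The same for the right lane (dock x = -80, y = -60 mm).
- left_pawl (a joint): Spring pawl of the left lane: 30 mm steel blade in the outer wall, upright hinge at dock x = -18, reaching about 5 mm into the lane. 0 rad = sprung in (free, or clicked behind a cap), 0.1 to 0.2 while a cap's side passes. It pushes sideways with 1.5 to 3 N. Its tip is at dock x = +11 mm, so it clicks behind a cap only within about 2 mm of fully home.
- right_pawl (a joint): The same for the right lane.
- cap_1: Loose white end cap, about 80 g, box 46 long (x) x 60 wide (y) x 37 high mm, open only at +x, which goes in first; 40 mm deep; flat rear wall at x = -23. On top, central grip fin 28 (x) x 14 (y) x 22 high. Origin: centre of underside. Push the rear low (10 mm above floor), or it tips. Fits one magazine with 1.5 mm to spare each side, not the other.
- cap_2: The other cap: same outside, its opening fits the other magazine. The openings are 43 wide x 28 high and 50 wide x 22 high mm; which cap has which is not told.
- solder_spool: Bystander: spool of solder, 58 mm across, 40 mm high; origin under its centre.
- flux_bottle: Bystander: small bottle with yellow nozzle, 29 mm across, 64 mm high; origin under its centre.
- side_cutters: Bystander: blue-handled side cutters lying flat, 130 x 49 x 12 mm.
- yellow_tin: Bystander: flat round yellow tin, 53 mm across, 20 mm high.
- marker: Bystander: marker pen lying on the bench in front of the dock, 134 mm long, 17 mm thick.
- left_end (a point): Middle of the open end of the left lane's chip magazine, on the lane floor (dock x = +20, y = +60 mm). A magazine is a fixed rectangular grey tube along x, underside 5 mm above the floor, held by a black clamp at dock x = 82 to 102, 47 mm above the bench. One magazine is 40 wide x 24 high outside, the other 47 x 18 mm; which is in which lane varies.
- right_end (a point): The same for the right lane's magazine (dock x = +20, y = -60 mm).
There are look-alikes about, which are no part of the job. Leave any blue or green look-alike of the cap_1 alone.

How it is judged:
At the end, for the whole second after the job is handed in: One cap is home in each lane: within 4 mm of the home point along and across the lane and in height, turned no more than 0.06 rad from the lane, upright within 0.06 rad; both pawls have sprung back in (under 0.06 rad) and both caps are at rest ((((x of cap_1 in the frame of left_home between -0.004 and 0.004 m and y of cap_1 in the frame of left_home between -0.004 and 0.004 m and z of cap_1 in the frame of left_home between -0.004 and 0.004 m and angle between the x axis of cap_1 and the x axis of left_home, either way round below 0.06 rad) and (x of cap_2 in the frame of right_home between -0.004 and 0.004 m and y of cap_2 in the frame of right_home between -0.004 and 0.004 m and z of cap_2 in the frame of right_home between -0.004 and 0.004 m and angle between the x axis of cap_2 and the x axis of right_home, either way round below 0.06 rad)) or ((x of cap_1 in the frame of right_home between -0.004 and 0.004 m and y of cap_1 in the frame of right_home between -0.004 and 0.004 m and z of cap_1 in the frame of right_home between -0.004 and 0.004 m and angle between the x axis of cap_1 and the x axis of right_home, either way round below 0.06 rad) and (x of cap_2 in the frame of left_home between -0.004 and 0.004 m and y of cap_2 in the frame of left_home between -0.004 and 0.004 m and z of cap_2 in the frame of left_home between -0.004 and 0.004 m and angle between the x axis of cap_2 and the x axis of left_home, either way round below 0.06 rad))) and linear speed of each of cap_1, cap_2 below 0.01 m/s and angle between each of cap_1, cap_2's own z axis and vertical below 0.06 rad and value of joint each of left_pawl, right_pawl below 0.06 rad); the robot touches nothing.
It fails at once if a bystander is moved more than 40 mm (distance of any of solder_spool, flux_bottle, side_cutters, yellow_tin, marker from where it was at the start of the episode above 0.04 m).
It also fails if it takes over 72 s, if anything falls off the work surface, if the arm or the gripper's body presses on something with over 40 N, if the wrist force passes 120 N, or if a joint passes its speed limit or range.

### The arm

A 6-joint arm with a two-finger parallel gripper is mounted at the origin on a cart in front of the work surface, level with it; the furniture and walls round the work are solid. World frame = base frame: x ahead of the robot, y to its left, z up, the work surface at z = 0. Lengths are in m, angles in rad, forces in N, time in s.
With the tool pointing down it reaches from about 0.275 to 0.875 m from the base axis. Payload 12.5 kg.
Tool frame: the origin (TCP) lies at the very end of the fingers, on their centre line; the grasp point (between the pads) lies 19 mm behind it; z points along the fingers, y is the line along which they close (so a half turn about z gives the same grasp; the last joint's range is limited). The gripper opens to 85 mm and grips with 20 to 120 N. Pads are 22 mm wide; open, the fingers measure 114 mm over their backs; the gripper's body (76 mm by 85 mm) begins 54 mm behind the grasp point. The pads swing forward as they close: fully open they stand 13 mm farther back than shut.
Start: joints at [-1.357, 0.351, 1.652, -0, 1.139, -0.085], TCP at [0.162, -0.526, 0.231] pointing down, gripper open.
Joint ranges: [-2.75, 2.75], [-0.79, 2.1], [0.01, 2.65], [-1.57, 4.71], [0.07, 3.14], [-2.87, 2.87]. Speed limits (rad/s): [2.22, 2.22, 2.79, 3.14, 3.14, 3.14].

### API

Orientations are given as a 3x3 rotation matrix whose columns are the frame's x, y, z axes.
In Python, from bench import manip gives the robot as it stands. Calls block until the motion is done:
- manip.move_ptp(position, orientation): joint-space move of the TCP to a pose.
- manip.move_l(position, attitude=None, max_speed=0.15): straight line of the TCP; attitude=None keeps the orientation; max_speed is the mean speed in m/s.
- manip.move_j(angles): joint-space move.
- manip.set_gripper(opening, effort=None): opening from 0.0 (shut) to 1.0 (fully open); effort is the grip in N (None keeps the last); returns when the fingers have stopped.
- manip.dwell(seconds).
- manip.inverse_kinematics(position, orientation): joint angles nearest the present ones, or None.
- manip.grab_frame(name): name is "side" or "top"; returns (picture, depth): 480x640x3 uint8, red, green, blue; 480x640 float32, m along the optical axis (not along the pixel's ray), 0 where there is no reading.
- manip.get_calibration(name): a dict with "camera_matrix" (3x3 intrinsics, pixels), "R" (3x3) and "t" (3): a world point X has camera coordinates R X + t. Camera axes: x right, y down, z forward; pixel columns grow to the right and rows downward; lengths in m; the calibration is good to about 2 mm. A picture is of the moment at which its call begins. get_calibration takes no time and is no camera call.
A pose or a line that the arm cannot do raises manip.Unreachable and nothing moves.
- manip.sign_off(): hands the job in; it is judged then, once.
Trained networks look in the newest picture that a camera, given by its name, has taken for a name from the list of things; names that differ only in an ending like _2 or _b are one class to them, and where a whole thing is asked for, a point or a joint stands for the part that bears it (a point fixed in the world has none). Each returns a list of dicts, best first, with "confidence" (0 to 1); they miss things now and then, are a little off and sometimes report something else, mostly with a low value. They report only what shows in the picture. A call takes as long as a camera call. They do not tell look-alikes from the thing itself.
- manip.look_for(camera, name): "at" ([x, y, z] in m, in world coordinates, good to about 4 mm: the middle of the surface that is visible of it).
Readings, each from a call of its own:
- manip.current_time(): time.
- manip.current_qpos(): joint angles.
- manip.current_joint_vel(): joint speeds.
- manip.current_joint_torque(): joint torques, N m.
- manip.current_ee_pos(): TCP position.
- manip.current_tcp_rot(): TCP orientation.
- manip.current_force(): force on the tool from outside, world axes, zero at the start.
- manip.current_ft_torque(): the same for the moment, N m.
- manip.current_grip_width(): opening from 0.0 (shut) to 1.0 (fully open).
- manip.current_grip_force(): force on a finger pad.
Only numpy, scipy, OpenCV 4.12 (cv2) and the standard library are available. Lean on these libraries where they do the work, as an engineer would, in place of code of your own. Each camera call takes 0.05 s, during which the arm holds its last target. There are 200 camera calls.

## Working session

There is one attempt and no reset: what is moved stays moved. The work goes in short steps, each a Python script; the robot and the scene stay as the last script left them, time stands still between calls to the robot, and variables do not carry over. Pictures are saved under pics/ and viewed, at most 10 in all, crops included, and the job is handed in when it is done.

```bash
mkdir -p pics; ls
python3 - <<'E'
from bench import manip
import cv2,numpy as np
ims=[]
for c in("top","side"):
    p,d=manip.grab_frame(c); np.save(f"{c}.npy",d); cv2.imwrite(f"pics/{c}0.png",p[:,:,::-1]); cv2.imwrite(f"{c}.png",p[:,:,::-1])
    k=manip.get_calibration(c); print(c,k)
    for n in("cap_1","dock","left_pawl","marker","solder_spool","flux_bottle","side_cutters","yellow_tin"):
        print(n,[(np.round(r["at"],3).tolist(),round(r["confidence"],2)) for r in manip.look_for(c,n)])
print(manip.current_time())
E
```

```text
pics
top {'camera_matrix': array([[438.53949318,   0.        , 315.36496635],
       [  0.        , 438.53949318, 239.34046104],
       [  0.        ,   0.        ,   1.        ]]), 'R': array([[-0.02353868, -0.99968513,  0.00869366],
       [-0.98865359,  0.02198669, -0.14859564],
       [ 0.14835771, -0.01209277, -0.98885983]]), 't': array([-0.16899024,  0.5161856 ,  1.28490978])}
cap_1 [([0.379, -0.345, 0.035], 0.68), ([0.41, -0.705, 0.039], 0.58), ([0.48, -0.294, 0.034], 0.56), ([0.378, -0.213, 0.036], 0.53)]
dock [([0.592, -0.029, 0.012], 0.96)]
left_pawl []
marker [([0.373, -0.028, 0.013], 0.74), ([0.466, -0.45, 0.018], 0.19)]
solder_spool [([0.627, -0.286, 0.04], 0.52)]
flux_bottle [([0.595, 0.261, 0.031], 0.45)]
side_cutters [([0.592, 0.38, 0.008], 0.81)]
yellow_tin [([0.465, -0.449, 0.018], 0.76), ([0.596, 0.258, 0.035], 0.32)]
side {'camera_matrix': array([[448.57437423,   0.        , 318.26213959],
       [  0.        , 448.57437423, 234.35136524],
       [  0.        ,   0.        ,   1.        ]]), 'R': array([[ 0.99802116,  0.06111306,  0.01479754],
       [ 0.03636332, -0.36896211, -0.92873283],
       [-0.05129797,  0.9274331 , -0.37045426]]), 't': array([-0.50043112, -0.01512985,  1.44983287])}
cap_1 [([0.48, -0.315, 0.033], 0.82), ([0.389, -0.24, 0.032], 0.79), ([0.387, -0.36, 0.03], 0.68), ([0.571, -0.093, 0.01], 0.67), ([0.417, -0.726, 0.034], 0.65), ([0.432, 0.29, 0.033], 0.52)]
dock [([0.568, -0.101, 0.006], 0.7)]
left_pawl [([0.629, -0.294, 0.044], 0.29)]
marker []
solder_spool []
flux_bottle []
side_cutters [([0.563, 0.365, 0.008], 0.59)]
yellow_tin [([0.468, -0.465, 0.018], 0.96), ([0.593, 0.254, 0.018], 0.57)]
0.9
```

View pics/top0.png

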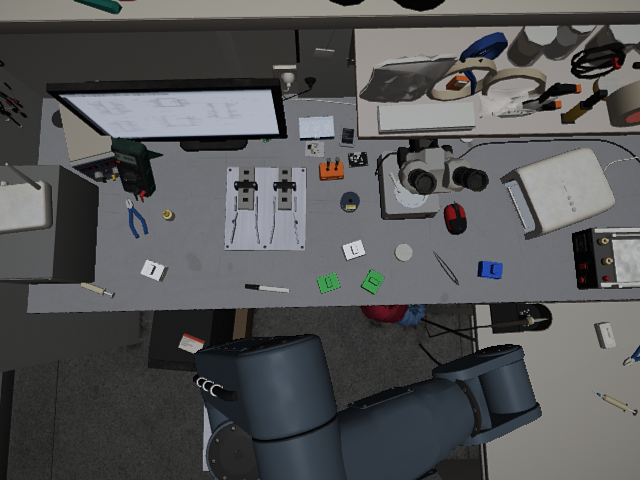

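View pics/side0.png

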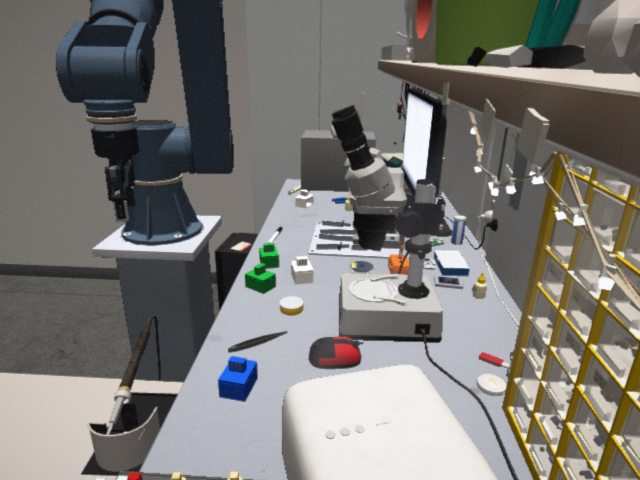

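Top view: the white caps are at about (153,271) and (354,250), the dock at (265,208) and the marker at (267,288). Two green look-alikes sit at (329,283) and (372,281), and a blue one at (490,270). Next I'll measure the poses from the depth image.

```bash
cat > h.py <<'E'
from bench import manip
import numpy as np,cv2
def cloud(c,d):
    k=manip.get_calibration(c);K=k["camera_matrix"]
    v,u=np.mgrid[:480,:640]
    P=np.stack([(u-K[0,2])/K[0,0]*d,(v-K[1,2])/K[1,1]*d,d],-1)
    return (P-k["t"])@k["R"]
E
python3 - <<'E'
from h import *
d=np.load("top.npy");im=cv2.imread("top.png");X=cloud("top",d)
for c in((.432,.29),(.48,-.3)):
    m=(np.hypot(X[...,0]-c[0],X[...,1]-c[1])<.06)&(d>0)
    for lo,hi in((.02,.042),(.05,.07)):
        p=X[m&(X[...,2]>lo)&(X[...,2]<hi)]
        r=cv2.minAreaRect((p[:,:2]*1000).astype(np.float32)); print(c,lo,len(p),r,np.median(p[:,2]),p[:,:2].mean(0))
m=(np.abs(X[...,0]-.58)<.2)&(np.abs(X[...,1]+.03)<.16)&(d>0)
p=X[m&(X[...,2]>.005)&(X[...,2]<.013)]
print("plate",len(p),cv2.minAreaRect((p[:,:2]*1000).astype(np.float32)))
z=X[...,2].copy()
print(np.round(z[300:304,200:204]*1000,1))
for y0 in(.03,-.09):
  pass
w=X[m&(X[...,2]>.022)&(X[...,2]<.05)]
t=[]
def crop(a,b,s,W,H):return cv2.resize(im[b:b+H,a:a+W],None,fx=s,fy=s,interpolation=cv2.INTER_CUBIC)
D=crop(218,160,6,94,98)
zz=np.clip(z*1000*4,0,255).astype(np.uint8);zz=cv2.applyColorMap(zz,cv2.COLORMAP_JET)
C=np.vstack([crop(133,252,6,40,40),crop(334,230,6,40,40)])
C=cv2.copyMakeBorder(C,0,588-480,0,0,cv2.BORDER_CONSTANT)
cv2.imwrite("pics/crop1.png",np.hstack([C,D[:588,:560]]))
# heights in magazine cols
for u in range(238,256,2):print(u,np.round(z[168:215:4,u]*1000).astype(int))
for u in range(276,294,2):print(u,np.round(z[168:215:4,u]*1000).astype(int))
E
```

```text
(0.432, 0.29) 0.02 270 ((431.6560363769531, 308.1872863769531), (63.1356201171875, 45.85905838012695), 67.12450408935547) 0.03626400002524622 [0.43060601 0.30442086]
(0.432, 0.29) 0.05 55 ((431.5937194824219, 307.5296325683594), (14.702162742614746, 27.463085174560547), 61.62434387207031) 0.058590508340157 [0.43097849 0.30627079]
(0.48, -0.3) 0.02 262 ((478.9897766113281, -295.1031188964844), (45.78183364868164, 60.72743225097656), 16.654455184936523) 0.03639081461748842 [ 0.4776551  -0.29384841]
(0.48, -0.3) 0.05 48 ((478.9445495605469, -294.7241516113281), (27.0992488861084, 13.94488525390625), 15.255697250366211) 0.05836523286105154 [ 0.47872929 -0.29471692]
plate 4100 ((579.7871704101562, -28.834625244140625), (317.506103515625, 399.13397216796875), 89.84627532958984)
[[ 4.6 -1.7 -3.4 -2.5]
 [ 4.4 -3.3  1.9 -5.4]
 [ 0.1 -1.4  0.5 -2.5]
 [ 5.   3.1  0.2  0.6]]
238 [ 9  1  7  9 44 33 24 30 32 28 29  9]
240 [32 27 29 29 46 32 34 31 33 34 31  8]
242 [30 31 27 31 48 36 30 31 32 27 23  8]
244 [29 34 28 34 47 32 31 31 36 30 30 10]
246 [27 28 36 34 47 28 27 32 32 31 29  6]
248 [35 34 31 32 46 27 27 31 30 31 27  2]
250 [27 29 25 32 46 31 34 31 33 26 31  9]
252 [36 29 35 28 44 31 30 29 30 35 29 12]
254 [27 26 21 18 50 35  8 11  6  8  7  8]
276 [ 7  7  9  6 49 42  8  7  6  5 10  8]
278 [ 6 10 11 37 49 42 31 33 37 40 32  7]
280 [37 34 38 37 47 45 39 37 38 36 38  9]
282 [37 41 37 36 50 36 36 39 39 39 41  7]
284 [37 38 34 37 47 42 36 38 36 34 38  6]
286 [36 33 39 37 48 46 40 34 35 41 37  6]
288 [37 37 40 41 44 42 35 32 36 31 40  2]
290 [35 40 36 38 49 39 33 40 39 35 36 14]
292 [ 7  6  7  9 48 42 10  8 12  9 13 12]
```

View pics/crop1.png

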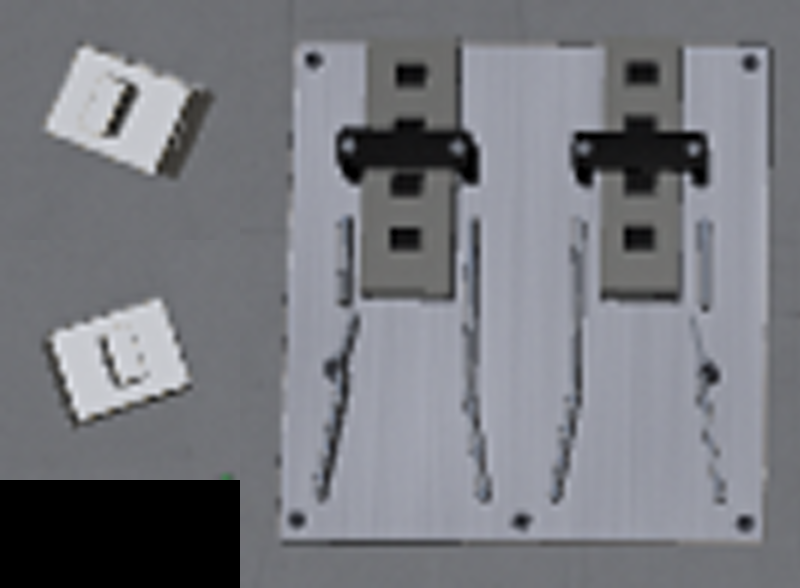

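The left magazine's top is about 31 mm high, so it is the 47x18 one; the right's is about 37 mm, so it is the 40x24 one. I still need to know which way each cap opens.

Run:
```python
from h import *
k=manip.get_calibration("top");K=k["camera_matrix"]
C=-k["R"].T@k["t"]
def hit(u,v,z):
    r=k["R"].T@np.linalg.solve(K,[u,v,1]);return (C+r*(z-C[2])/r[2])[:2]
q=np.array([hit(218+(a-240)/6-.4,160+b/6-.4,.008) for a,b in((296,43),(772,45),(764,541),(282,541))])*1000
print(q); ctr=q.mean(0)
print("len",np.linalg.norm(q[0]-q[3]),np.linalg.norm(q[1]-q[2]),np.linalg.norm(q[0]-q[1]),np.linalg.norm(q[3]-q[2]))
ax=(q[0]+q[1]-q[2]-q[3]);print("yaw",np.arctan2(ax[1],ax[0]),np.arctan2(*( (q[0]-q[1]+q[3]-q[2])*[-1,1])),"ctr",ctr)
# check: refine with magazine/plate mask via depth
d=np.load("top.npy");X=cloud("top",d)
for nm,u0,u1 in(("L",230,262),("R",268,300)):
    m=np.zeros(d.shape,bool);m[190:212,u0:u1]=1
    p=X[m&(X[...,2]>.024)&(X[...,2]<.045)]
    print(nm,np.percentile(p[:,1],[2,50,98]),p[:,0].mean())
im=cv2.imread("side.png")
f=lambda u,v:cv2.resize(im[v-17:v+17,u-20:u+20],None,fx=10,fy=10,interpolation=cv2.INTER_CUBIC)
cv2.imwrite("pics/crop2.png",np.hstack([f(304,199),f(302,269)]))
```

```text
[[ 755.30379332   93.20572101]
 [ 749.00542473 -157.76231948]
 [ 485.12743644 -148.25571753]
 [ 490.67111764   98.68183133]]
len 264.68932887898694 264.04917758834296 251.04706091891347 246.99976809174896
yaw -0.028341340202864274 -0.023779242349457826 ctr [620.02694303 -28.53262117]
L [-0.0006266   0.0311532   0.06413173] 0.6427104631943533
R [-0.12062784 -0.08759474 -0.05578861] 0.6381640117485242
```

View pics/crop2.png

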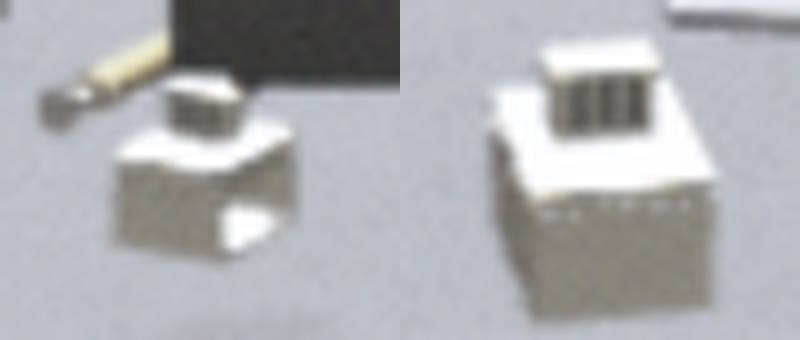

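Left crop (cap A, y≈+0.31): the opening, with its lit inside, shows at the +x end, so yaw is about -25°. Right crop (cap B, y≈-0.295): the near end is closed and the opening faces away, so yaw is about +16°. I'll pick up B first and place it in the right lane.

```bash
cat >> h.py <<'E'
O=np.array([.5925,-.0278]);YAW=-.026
def dk(x,y):
    c,s=np.cos(YAW),np.sin(YAW);return O+np.array([c*x-s*y,s*x+c*y])
def rot(th,tilt=0):
    R=np.array([[np.cos(th),np.sin(th),0],[np.sin(th),-np.cos(th),0],[0,0,-1.]]).T
    c,s=np.cos(tilt),np.sin(tilt)
    T=np.array([[c,0,-s],[0,1,0],[s,0,c]])          # tip leads toward +x of heading
    Z=np.array([[np.cos(th),-np.sin(th),0],[np.sin(th),np.cos(th),0],[0,0,1]])
    return Z@T@Z.T@R
def pos(xy,z):return np.array([xy[0],xy[1],z])
def st(m=""):
    print(m,"t",round(manip.current_time(),1),"p",np.round(manip.current_ee_pos(),4),"F",np.round(manip.current_force(),1),"g",round(manip.current_grip_width(),3))
def pick(xy,th):
    R=rot(th)
    manip.set_gripper(.55,40)
    manip.move_ptp(pos(xy,.11),R);manip.move_l(pos(xy,.0405),max_speed=.12);st("at")
    manip.set_gripper(0,40);st("gripped")
    manip.move_l(pos(xy,.10),max_speed=.15)
def place(y,x=-.08):
    R=rot(YAW);p=dk(x,y)
    manip.move_ptp(pos(p,.10),R);manip.move_l(pos(p,.0495),max_speed=.1);st("down")
    manip.set_gripper(.4);manip.move_l(pos(p,.10),max_speed=.2)
E
python3 - <<'E'
from h import *
import cv2
print(rot(.3,.12).round(2))
print(manip.current_tcp_rot().round(2))
pick((.479,-.295),np.radians(16.3))
q=dk(-.08,-.06);manip.move_ptp(pos(q,.10),rot(YAW));st()
p,d=manip.grab_frame("side");cv2.imwrite("pics/s1.png",cv2.resize(p[120:320,200:460,::-1],None,fx=3,fy=3))
E
```

```text
[[ 0.95  0.3   0.11]
 [ 0.29 -0.96  0.04]
 [ 0.12 -0.   -0.99]]
[[ 0.96  0.29 -0.  ]
 [ 0.29 -0.96  0.  ]
 [-0.   -0.   -1.  ]]
at t 3.6 p [ 0.4793 -0.2954  0.041 ] F [ 0.4 -0.4  0.8] g 0.544
gripped t 4.0 p [ 0.4795 -0.2953  0.0413] F [-0.7  1.3  5.9] g 0.154
 t 5.4 p [ 0.5109 -0.0863  0.0995] F [-0.2 -0.1 -0.9] g 0.153
```

View pics/s1.png

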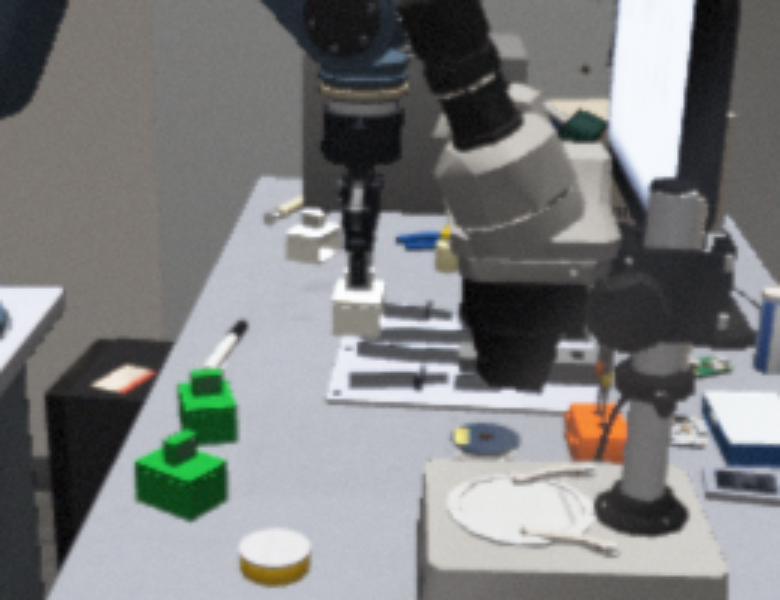

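The cap hangs level in the gripper at crop (357,300), over the right lane's mouth. Next I'll set it down and push.

```bash
cat >> h.py <<'E'
def push(y):
    R=rot(YAW,.12);z=.016
    manip.set_gripper(0,40)
    manip.move_ptp(pos(dk(-.150,y),.10),R);manip.move_l(pos(dk(-.150,y),z),max_speed=.15)
    f0=manip.current_force()[0]
    manip.move_l(pos(dk(-.050,y),z),max_speed=.08);st("near")
    x=-.05
    while x<.012:
        x+=.003;manip.move_l(pos(dk(x,y),z),max_speed=.05)
        f=manip.current_force()[0]-f0
        print(round(x,3),round(f,1),end="; ")
        if f<-15:break
    st("end");return x
def look(n):
    p,d=manip.grab_frame("top");np.save("d.npy",d)
    cv2.imwrite(f"pics/{n}.png",cv2.resize(p[160:258,200:320,::-1],None,fx=5,fy=5,interpolation=cv2.INTER_CUBIC))
E
python3 - <<'E'
from h import *
place(-.06); x=push(-.06)
manip.dwell(.2);st("settled")
p=manip.current_ee_pos();manip.move_l(p-[.03,0,0],max_speed=.1);manip.move_l(p+[-.04,0,.1],max_speed=.2);st("up")
E
```

```text
down t 6.4 p [ 0.5109 -0.0857  0.0492] F [-0.4 -0.3 -1.2] g 0.155
near t 10.0 p [ 0.5408 -0.0865  0.016 ] F [-0.7  1.1  1.3] g 0.001
-0.047 -1.5; -0.044 -0.0; -0.041 0.0; -0.038 -0.1; -0.035 0.8; -0.032 0.1; -0.029 -0.6; -0.026 -0.0; -0.023 0.9; -0.02 0.0; -0.017 -0.1; -0.014 0.1; -0.011 1.0; -0.008 0.1; -0.005 0.5; -0.002 0.7; 0.001 1.4; 0.004 -6.8; 0.007 -20.3; end t 14.8 p [ 0.5942 -0.0875  0.0151] F [-20.6  -0.3  12.5] g -0.002
settled t 15.0 p [ 0.5942 -0.0875  0.0151] F [-20.3  -0.8  12. ] g 0.005
up t 16.1 p [ 0.5541 -0.0874  0.1143] F [-0.1  0.1 -1. ] g 0.001
```

Cap B met no stop at the wrong-size point and went home in the right lane. Cap A therefore goes in the left.

Run:
```python
from h import *
manip.move_ptp(pos((.46,.2),.16),rot(-.4))
pick((.4316,.3075),np.radians(-25)); place(.06); x=push(.06)
p=manip.current_ee_pos();manip.move_l(p-[.03,0,0],max_speed=.1);manip.move_l(p+[-.04,0,.1],max_speed=.2)
manip.move_ptp([.35,-.3,.25],rot(0));st("up");look("top2")
X=cloud("top",np.load("d.npy"))
for y in(.06,-.06):
    h=dk(.037,y);m=(np.hypot(X[...,0]-h[0],X[...,1]-h[1])<.04)&(np.abs(X[...,2]-.066)<.008)
    r=cv2.minAreaRect((X[m][:,:2]*1000).astype(np.float32));print(y,h,r,np.median(X[m][:,2]))
```

```text
at t 19.1 p [0.4322 0.3075 0.0412] F [-1.2  0.5 -0. ] g 0.551
gripped t 19.5 p [0.432  0.3077 0.0413] F [-0.9 -0.9  6.6] g 0.152
down t 21.8 p [0.514  0.0347 0.0492] F [ 0.4 -0.8 -1.5] g 0.155
near t 25.4 p [0.544  0.0335 0.016 ] F [-1.1  1.2 -0.2] g 0.002
-0.047 0.7; -0.044 -0.3; -0.041 0.0; -0.038 0.1; -0.035 -0.4; -0.032 0.8; -0.029 0.9; -0.026 0.4; -0.023 0.2; -0.02 0.1; -0.017 -0.7; -0.014 -0.5; -0.011 1.4; -0.008 0.8; -0.005 0.3; -0.002 -0.7; 0.001 0.6; 0.004 -3.8; 0.007 -18.7; end t 30.2 p [0.5977 0.0322 0.0152] F [-19.1   0.5  13.2] g 0.001
up t 32.9 p [ 0.3504 -0.2995  0.2495] F [-0.5  0.2  0.2] g -0.001
0.06 [0.63104732 0.03121783] ((630.0455322265625, 30.44918441772461), (12.918456077575684, 28.13418197631836), 88.54985046386719) 0.0668774467749456
-0.06 [ 0.62792767 -0.08874161] ((626.1053466796875, -85.94815063476562), (15.418251991271973, 25.68826675415039), 81.18669891357422) 0.0659074831142106
```

View pics/top2.png

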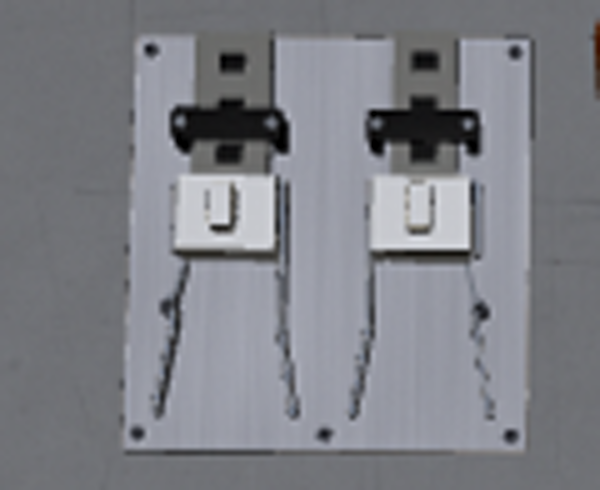

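Both caps look home, square and at the same depth, with their rear edges at crop y≈252. I'll compare the pawl blades with the first picture.

Run:
```python
from h import *
a=cv2.imread("top.png");p,_=manip.grab_frame("top");b=p[:,:,::-1]
f=lambda i,u:cv2.resize(i[205:235,u:u+28],None,fx=10,fy=10,interpolation=cv2.INTER_NEAREST)
cv2.imwrite("pics/pawl.png",np.vstack([np.hstack([f(a,226),f(a,282)]),np.hstack([f(b,226),f(b,282)])]))
```

```text
(no output)
```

View pics/pawl.png

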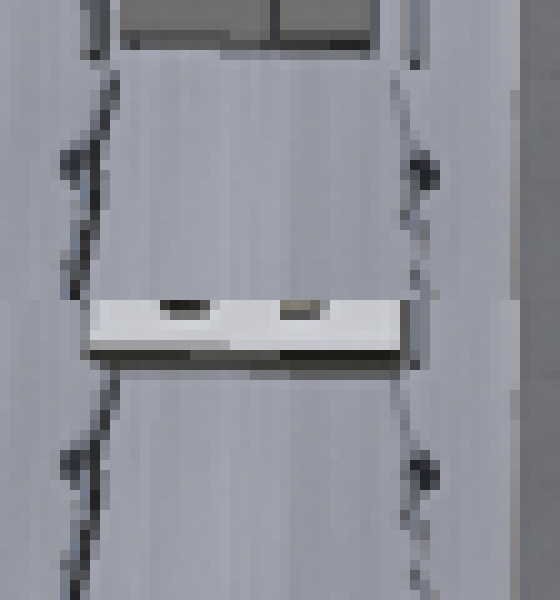

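Both blades lie exactly as they did when free: left tip at (115,375), right tip at (395,380), both behind the caps. They have clicked in, so I'll hand in the job.

```bash
python3 -c "
from h import *
print(manip.sign_off(),manip.current_time())"
```

```text
the job is handed in; nothing more can be done
the job is handed in; nothing more can be done
```

The job is handed in: in the last pictures both caps are fully home in their lanes with the pawls sprung in behind them, and the arm was clear at about 33 s of the 72 s; the judge's verdict was not shown to me.

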